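# Free the stuck lid of the short screw jar

## Robot

A 6-joint arm with a two-finger parallel gripper is mounted at the origin on a cart in front of the work surface, level with it; the furniture and walls round the work are solid. World frame = base frame: x ahead of the robot, y to its left, z up, the work surface at z = 0. Lengths are in mm, angles in rad, forces in N, time in s.
With the tool pointing down it reaches from about 350 to 775 mm from the base axis. Payload 7.3 kg.
Tool frame: the origin (TCP) lies at the very end of the fingers, on their centre line; the grasp point (between the pads) lies 19 mm behind it; z points along the fingers, x is the direction in which the jaws open and shut, and the axes are right-handed (so a half turn about z gives the same grasp; the last joint's range is limited). The gripper opens to 92 mm and grips with 3 to 60 N. Pads are 19 mm wide; open, the fingers measure 130 mm over their backs; the gripper's body (75 mm by 190 mm) begins 47 mm behind the grasp point.
Start: joints at [-1.464, 0.342, 1.524, -0, 1.275, -0.146], TCP at [131.333, -508.327, 226.741] pointing down, gripper open.
Joint ranges: [-2.53, 2.53], [-0.77, 2.02], [0.04, 2.7], [-1, 4.14], [0.28, 2.66], [-3.11, 3.11]. Speed limits (rad/s): [2.57, 2.57, 3.14, 3.14, 3.14, 3.14].

## Interface

Orientations are given as [roll, pitch, yaw] about the fixed x, y, z axes, in that order (R = Rz(yaw) Ry(pitch) Rx(roll)).
In Python, from plant import bot, capture, camera_params gives the robot as it stands.
- The arm moves only by the shell command python3 -m jog 'ROWS' [OPENING]. ROWS is a JSON object of lists of equal length, an entry for each row: "xyz": the shift along the world's x, y, z as a fraction of full scale, a list of three; "angular": the turn, a rotation vector about the world's x, y, z as a fraction of full scale, a list of three. In form: {"xyz": [[x, y, z], ...], "angular": [[wx, wy, wz], ...]}. A call has 1 to 10 rows; each row shifts and turns the pose as measured when the row begins; what a row does not reach is not made up. Full scale, the value 1, is 2 cm for a shift and 6 degrees for a turn. A row lasts 1/10 s, in which the tool goes at most 50 mm and 8.59 degrees, less where a joint would pass 70% of its speed; a pose out of reach is approached as far as the arm can. A call with a number of a shift or a turn outside -1 to 1 is refused whole. A call with a gripper value outside its range is refused whole. OPENING is the closure, from -1 (fully open) to 1 (shut), set as the call begins (- or left out, the last holds). The fingers move at their own pace and stop on an object; the grip force is fixed at half the most. Time passes only in rows, so rows that do not move let the fingers close. It gives the time, the measured TCP pose, the force and the opening at its end, in the units of the state.
- bot.get_obs(): the state, without advancing time (a new reading comes with each control period).
- capture(name): name is "scene" or "top" or "wrist"; returns the picture (420x560x3 uint8, red, green, blue); there is no depth.
- camera_params(name): a dict with "fx", "fy", "cx", "cy" (pixels), "rvec" (rotation vector, rad) and "tvec" (3), from world to camera coordinates, as OpenCV has them. Camera axes: x right, y down, z forward; pixel columns grow to the right and rows downward; lengths in mm; the calibration is good to about 2 mm. The wrist camera is an equidistant fisheye: a pixel r from the principal point sees the ray r / f radians off the axis. A picture is of the moment at which its call begins: read the wrist's pose just before it. camera_params takes no time and is no camera call; for the wrist camera it gives the pose at the moment of the call.
- bot.close_job(): hands the job in, once; it reports no verdict.
The state is a dict: "time": time; "joint_positions": joint angles; "dq": joint speeds; "tau": joint torques, N m; "tool_pos": TCP position; "tcp_rot": TCP orientation; "contact_force": force on the tool from outside, world axes, zero at the start; "moment": the same for the moment, N m; "grip_width": finger opening in mm.
Only numpy, scipy, OpenCV 4.12 (cv2) and the standard library are available. Lean on these libraries where they do the work, as an engineer would, in place of code of your own. Each camera call takes 0.05 s, during which the arm holds its last target.

## Task

The steel lid of the shorter of the two glass jars on wooden feet is stuck: twist it anticlockwise to break it loose, turn it on until it is free, then lift it off and set it down gently, right way up, wholly on the flat round plate. Leave the taller jar closed.

Things in the scene. Friction and masses are not known exactly. Their poses are not given: they have to be found in the camera images.
- short_lid: Ribbed steel lid, 58 mm across, 26 high, about 60 g; grip its side at any yaw. Origin: centre of the underside, 76 mm over the bench when on the jar; z up. Opens anticlockwise from above (+z). Stuck for about the first 27 degrees (up to 0.5 N m, so grip firmly), then turns easily; 50 to 150 degrees from closed (aim for 75) its lugs are clear and it lifts straight up with 1 mm play; before that it is held down.
- short_jar: The shorter glass jar of screws, 68 mm wide, fixed on a round wooden foot 100 mm across (12 mm high, then 82 mm across up to 28 mm). Shoulder at 68 mm, neck with lugs 51 mm across, mouth at 91 mm, lid top at 102 mm over the bench. Origin on its axis at bench height, z up. Closed: the lid's x axis lies along the jar's (within 5 degrees).
- tall_lid_rim (a point): A point on the lower outer edge of the lid of the taller jar, which must stay closed. That jar and lid are like the short ones but 45 mm taller (lid underside at 121 mm, top at 147 mm over the bench). The point's x axis points outward from that lid's axis, which lies 29 mm behind it.
- plate: Plain flat round plate, grey-brown, 160 mm across, 12 mm thick, lying fixed on the bench, for the lid to be put on. Origin: centre of its underside, at bench height.
Not all that is in view belongs to the job. Leave any green or red look-alike of the short_lid alone.

How it is judged (in metres and radians):
On the way, in this order (a step that is already met when the one before it is completed fails the run):
1. the short jar's lid is turned 45 degrees or more, still on its jar (angle between the x axis of short_lid and the x axis of short_jar, either way round above 0.785 rad and z of short_lid in the frame of short_jar below 0.082 m and horizontal distance between short_lid and short_jar below 0.006 m), for 0.1 s.
2. the lid is lifted clear of the jar's mouth, in the fingers (z of short_lid in the frame of short_jar above 0.096 m and contact force between the fingers and short_lid above 0.5 N), for 0.1 s.
At the end, for the whole second after the job is handed in: The short jar's lid rests right way up (within 10 degrees) and still on the plate, its centre within 50 mm of the plate's centre so that it is wholly on it; the taller jar's lid is still closed (its rim point within 12 mm of where it was) (horizontal distance between short_lid and plate below 0.05 m and z of short_lid in the frame of plate between 0.008 and 0.017 m and angle between short_lid's own z axis and vertical below 0.17 rad and linear speed of short_lid below 0.02 m/s and distance of tall_lid_rim from where it was at the start of the episode below 0.012 m); the robot touches nothing.
It fails at once if the taller jar's lid is turned or taken off (rim point moved more than 12 mm) (distance of tall_lid_rim from where it was at the start of the episode above 0.012 m).
It fails at once if the lid is dropped or flung (faster than 0.7 m/s out of the fingers) (linear speed of short_lid above 0.7 m/s and contact force between the fingers and short_lid below 0.05 N).
It also fails if it takes over 42 s, if anything falls off the work surface, if the arm or the gripper's body presses on something with over 40 N, if the wrist force passes 120 N, or if a joint passes its speed limit or range.

## Working session

There is one attempt and no reset: what is moved stays moved. The work goes in short steps, Python scripts to look and compute and a shell command to move; the robot and the scene stay as the last step left them, time stands still between calls to the robot, and variables do not carry over. Pictures are saved under pics/ and viewed, and the job is handed in when it is done.

```bash
mkdir -p pics; ls
python3 - <<'E'
from plant import bot,capture,camera_params
import cv2
print(bot.get_obs())
for n in ("scene","top","wrist"):
    p=camera_params(n); print(n,p)
    cv2.imwrite(f"pics/{n}0.png",capture(n)[:,:,::-1])
E
```

```text
pics
{'time': 0.0, 'joint_positions': array([-1.46400426e+00,  3.42721409e-01,  1.52504249e+00,  3.35334800e-05,
        1.27543697e+00, -1.45997957e-01]), 'dq': array([-0.0010974 , -0.00160494, -0.00064913, -0.00078435, -0.00044805,
       -0.00035904]), 'tau': array([-1.74886478e-03, -4.31247389e+01, -2.44218242e+01,  7.16342381e-02,
        5.59303060e-02, -1.20354375e-04]), 'tool_pos': array([ 131.29203965, -507.87400844,  226.03677935]), 'tcp_rot': array([-3.14132697e+00,  1.58644183e-03, -1.31801588e+00]), 'contact_force': array([-0.37591828, -0.21413032,  0.42028203]), 'moment': array([-0.0142553 ,  0.03919586, -0.03161003]), 'grip_width': 91.66146323643324}
scene {'fx': 539.6027693762974, 'fy': 539.6027693762974, 'cx': 294.76317969066366, 'cy': 202.25721137215925, 'rvec': array([ 0.80136501, -2.54195725,  1.16922041]), 'tvec': array([ 506.53449282,  151.31515608, 1465.94784131])}
top {'fx': 423.26866875998394, 'fy': 423.26866875998394, 'cx': 277.47959411491235, 'cy': 213.74341661354364, 'rvec': array([ 2.14758644, -2.10621799,  0.18297562]), 'tvec': array([ 194.36934024,  491.14030248, 1250.43040987])}
wrist {'fx': 325.19226210127806, 'fy': 325.19226210127806, 'cx': 276.17151138002635, 'cy': 213.42227115354083, 'rvec': array([-2.29619805,  1.7768341 ,  0.25913316]), 'tvec': array([-524.14165043,  -35.8037875 ,  389.89489616])}
```

View pics/scene0.png

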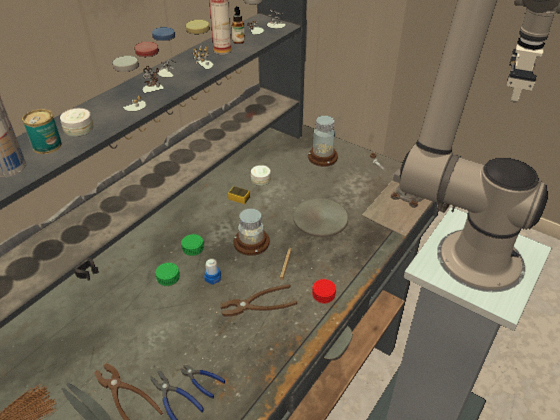

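View pics/top0.png

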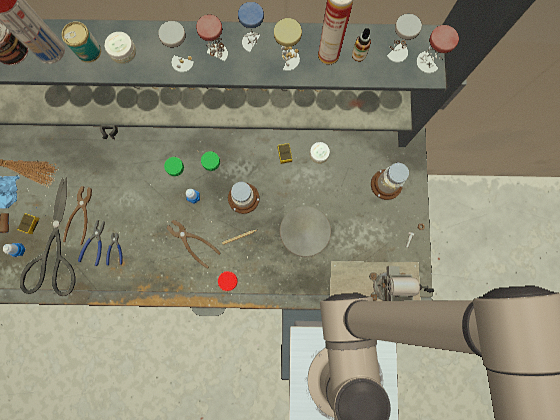

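View pics/wrist0.png

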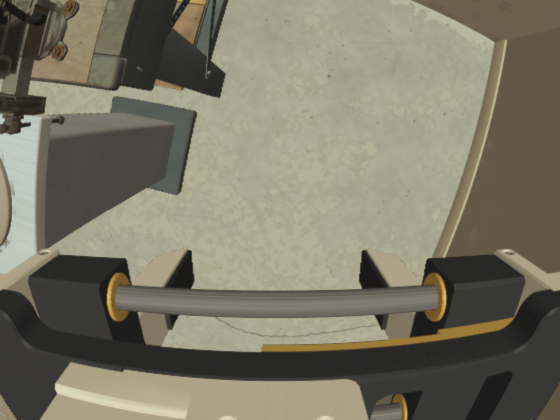

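The scene picture shows two jars on brown feet, at about (251,230) and (323,140). In the top view they are at about (242,195) and (392,178), with the plate at (305,231). There are also loose lids: green at (174,166) and (210,160), red at (228,281). Next I'll enlarge both jars and measure them.

```bash
cat > h.py <<'E'
import numpy as np, cv2
from plant import bot,capture,camera_params
def ray(p,uv,fish=False):
    R,_=cv2.Rodrigues(np.array(p['rvec'],float)); t=np.array(p['tvec'],float)
    a=(uv[0]-p['cx'])/p['fx']; b=(uv[1]-p['cy'])/p['fy']
    if fish:
        r=np.hypot(a,b); d=np.array([a/r*np.sin(r),b/r*np.sin(r),np.cos(r)]) if r>0 else np.array([0,0,1.])
    else: d=np.array([a,b,1.])
    return -R.T@t, R.T@d
def onz(p,uv,z,fish=False):
    c,d=ray(p,uv,fish); return c+d*(z-c[2])/d[2]
def tri(p1,u1,p2,u2):
    c1,d1=ray(p1,u1);c2,d2=ray(p2,u2)
    A=np.stack([d1,-d2],1); s=np.linalg.lstsq(A,c2-c1,rcond=None)[0]
    a=c1+s[0]*d1;b=c2+s[1]*d2
    return (a+b)/2,np.linalg.norm(a-b)
def proj(p,X,fish=False):
    R,_=cv2.Rodrigues(np.array(p['rvec'],float)); c=R@np.array(X,float)+p['tvec']
    if fish:
        th=np.arctan2(np.hypot(c[0],c[1]),c[2]); n=c[:2]/np.hypot(*c[:2]); return np.array([p['cx'],p['cy']])+p['fx']*th*n
    return np.array([p['cx']+p['fx']*c[0]/c[2],p['cy']+p['fy']*c[1]/c[2]])
E
python3 - <<'E'
import cv2,numpy as np
s=cv2.imread('pics/scene0.png');t=cv2.imread('pics/top0.png')
def c(i,x,y,w=70):
    return cv2.resize(i[y-w//2:y+w//2,x-w//2:x+w//2],(390,390),interpolation=cv2.INTER_CUBIC)[:290] if 0 else cv2.resize(i[y-w//2:y+w//2,x-w//2:x+w//2],(290,290),interpolation=cv2.INTER_CUBIC)
cv2.imwrite('pics/crops.png',np.vstack([np.hstack([c(s,251,230),c(s,323,140)]),np.hstack([c(t,242,195),c(t,392,180)])]))
cv2.imwrite('pics/plate.png',c(t,305,231,80))
E
```

```text
(no output)
```

View pics/crops.png

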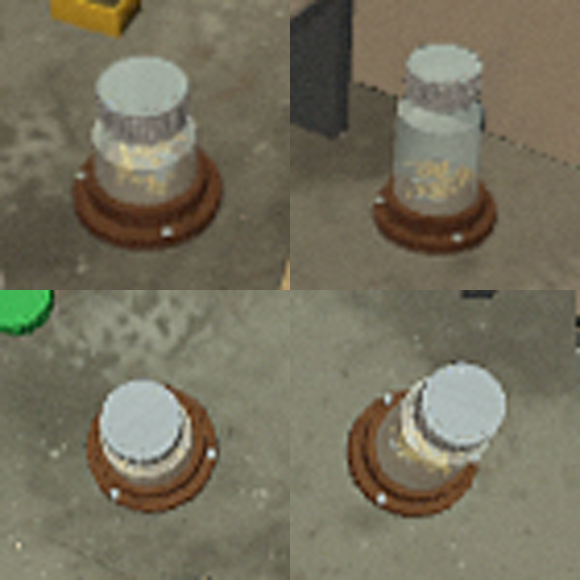

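View pics/plate.png

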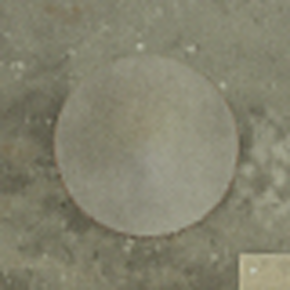

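The left jar looks short: its lid sits close over the foot. The right one has a long body. I'll check the heights by triangulating across the two views.

Run:
```python
from h import *
s=camera_params('scene');t=camera_params('top')
print('short',tri(t,(241.3,191.4),s,(250.3,215.5)),onz(t,(241.3,191.4),102),onz(s,(250.3,215.5),102))
print('tall',tri(t,(398.5,172.5),s,(325.7,120.2)),onz(t,(398.5,172.5),147))
# foot of short: crop bbox
for nm,img,p,x0,y0 in (('foot short',cv2.imread('pics/top0.png'),t,207,160),):
    h=cv2.cvtColor(img,cv2.COLOR_BGR2HSV); m=((h[...,0]<14)&(h[...,1]>110)).astype(np.uint8)
    m2=np.zeros_like(m); m2[y0:y0+70,x0:x0+70]=m[y0:y0+70,x0:x0+70]
    pts=cv2.findNonZero(m2); c,r=cv2.minEnclosingCircle(pts); print(nm,c,r,onz(t,c,8), r/423*1240)
print('plate',onz(t,(305.6,231),12), 25.4/423*1238*2*1, 'scene',onz(s,(321,217),12))
for n,c in (('short',(241.3,191.4)),):
    pass
```

```text
short (array([543.90800223, 312.41558255,  97.80440139]), np.float64(2.696074635175833)) [541.69417117 311.39439316 102.        ] [542.34165488 316.27099494 102.        ]
tall (array([ 596.16582626, -141.17720961,  143.31404761]), np.float64(0.09648347014772997)) [ 595.15671229 -140.10214219  147.        ]
foot short (243.30291748046875, 197.7262725830078) 15.406715393066406 [543.04837599 313.29764537   8.        ] 45.1638938236462
plate [440.0863718  115.56596382  12.        ] 148.67706855791963 scene [436.09113792 126.37252762  12.        ]
```

The triangulated heights (98 and 143 mm, against 102 and 147 given) confirm that the jar at top (242,195), scene (251,230) is the short one. Its lid is near (542,313). The tall jar is near (596,-141) and the plate near (440,117). I'll move toward the short jar.

```bash
python3 -m jog '{"xyz":[[0.9,0.9,0],[0.9,0.9,0],[0.9,0.9,0],[0.9,0.9,0],[0.9,0.9,0],[0.9,1,0],[0.9,1,0],[0.9,1,0],[0.9,1,0],[0.9,1,0]],"angular":[[0,0,0],[0,0,0],[0,0,0],[0,0,0],[0,0,0],[0,0,0],[0,0,0],[0,0,0],[0,0,0],[0,0,0]]}' -1
```

```text
time: 1.15
tool_pos: [314.2, -311.2, 223.3]
tcp_rot: [3.141, 0.006, -1.325]
contact_force: [0.9, -0.6, 0.5]
grip_width: 91.7
```

```bash
python3 -m jog '{"xyz":[[0.5,1,0],[0.5,1,0],[0.5,1,0],[0.5,1,0],[0.5,1,0],[0.5,1,0],[0.5,1,0],[0.5,1,0],[0.5,1,0],[0.5,1,0]],"angular":[[0,0,0],[0,0,0],[0,0,0],[0,0,0],[0,0,0],[0,0,0],[0,0,0],[0,0,0],[0,0,0],[0,0,0]]}' && python3 -m jog '{"xyz":[[0.4,1,0],[0.4,1,0],[0.4,1,0],[0.4,1,0],[0.4,1,0],[0.4,1,0],[0.4,1,0],[0.4,1,0],[0.4,1,0],[0.4,1,0]],"angular":[[0,0,0],[0,0,0],[0,0,0],[0,0,0],[0,0,0],[0,0,0],[0,0,0],[0,0,0],[0,0,0],[0,0,0]]}' && python3 -m jog '{"xyz":[[0.3,1,0],[0.3,1,0],[0.3,1,0],[0.3,1,0],[0.3,1,0],[0.1,1,0],[0.1,1,0],[0.1,1,0],[0,0,0]],"angular":[[0,0,0],[0,0,0],[0,0,0],[0,0,0],[0,0,0],[0,0,0],[0,0,0],[0,0,0],[0,0,0]]}'
python3 - <<'E'
from h import *
p=camera_params('wrist');o=bot.get_obs();i=capture('wrist')
print(o['time'],o['tool_pos'],o['tcp_rot'],p)
cv2.imwrite('pics/w1.png',i[:,:,::-1])
print(proj(p,(543,313,102),True))
E
```

```text
time: 2.15
tool_pos: [417.2, -101.0, 221.7]
tcp_rot: [3.139, 0.009, -1.324]
contact_force: [-0.1, -1.1, 0.1]
grip_width: 91.6
time: 3.15
tool_pos: [498.3, 108.4, 219.6]
tcp_rot: [3.134, 0.011, -1.323]
contact_force: [0.3, -0.2, 0.6]
grip_width: 91.5
time: 4.05
tool_pos: [534.2, 277.2, 215.8]
tcp_rot: [3.127, 0.011, -1.321]
contact_force: [0.8, 0.1, -1.3]
grip_width: 92.0
4.05 [534.18907662 277.17996098 215.75622348] [ 3.12737309  0.01123887 -1.32071201] {'fx': 325.19226210127806, 'fy': 325.19226210127806, 'cx': 276.17151138002635, 'cy': 213.42227115354083, 'rvec': array([-2.28931826,  1.77372016,  0.28327171]), 'tvec': array([138.55476049, 524.75774474, 551.61809672])}
[239.85450408 188.01172455]
```

View pics/w1.png

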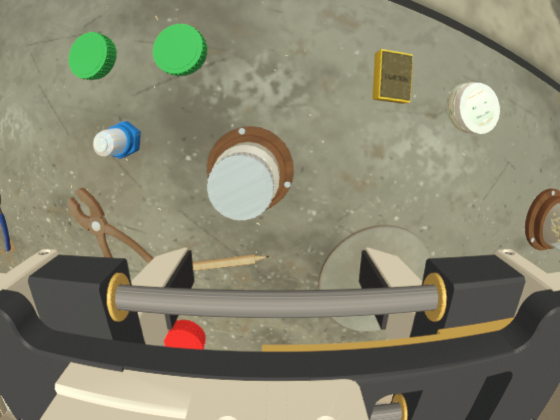

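The wrist view shows the short lid's top at about (241,186), close to the predicted (240,188). The plate is at about (380,275). I'll refine the lid, its foot and the plate.

Run:
```python
from h import *
i=cv2.imread('pics/w1.png');p=camera_params('wrist')
h=cv2.cvtColor(i,cv2.COLOR_BGR2HSV)
print(h[186,241],h[160,270])
r=i[110:235,190:310]; cv2.imwrite('pics/w1c.png',cv2.resize(r,None,fx=4.8,fy=4.8,interpolation=cv2.INTER_CUBIC))
m=((abs(h[...,0].astype(int)-h[186,241,0])<8)&(h[...,1]>15)&(h[...,2]>150)&(h[...,1]<70)).astype(np.uint8)
n,l,st,ce=cv2.connectedComponentsWithStats(m); k=l[186,241]; print(st[k],ce[k])
c=max(cv2.findContours((l==k).astype(np.uint8),0,1)[0],key=len)
e=cv2.fitEllipse(cv2.convexHull(c)); print(e,onz(p,e[0],102,True))
mf=((h[...,0]<14)&(h[...,1]>100)).astype(np.uint8);m2=mf*0;m2[115:225,195:305]=mf[115:225,195:305]
q=cv2.findNonZero(m2);P=np.array([onz(p,x[0],6,True)[:2] for x in q],np.float32); print('foot',cv2.minEnclosingCircle(P))
```

```text
[ 65  14 206] [ 26  33 208]
[     0      0    560    420 235169] [279.5048412  209.50199218]Traceback (most recent call last):
  File "<stdin>", line 9, in <module>
cv2.error: OpenCV(4.12.0) /io/opencv/modules/imgproc/src/shapedescr.cpp:361: error: (-201:Incorrect size of input array) There should be at least 5 points to fit the ellipse in function 'fitEllipseNoDirect'
```

View pics/w1c.png

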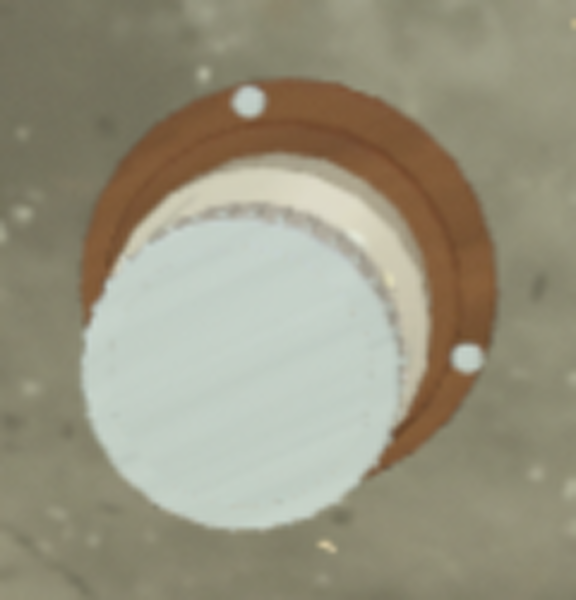

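Run:
```python
from h import *
i=cv2.imread('pics/w1.png');p=camera_params('wrist')
h=cv2.cvtColor(i,cv2.COLOR_BGR2HSV)
m=((h[...,0]>45)&(h[...,0]<100)&(h[...,1]<30)&(h[...,2]>180)).astype(np.uint8)
n,l,st,ce=cv2.connectedComponentsWithStats(m,connectivity=4); k=l[186,241]; print(st[k],ce[k])
c=cv2.findContours((l==k).astype(np.uint8),0,1)[0][0]
P=np.array([onz(p,x[0],102,True)[:2] for x in c],np.float32)
print('lid',cv2.minEnclosingCircle(P),cv2.fitEllipse(P))
mf=((h[...,0]<14)&(h[...,1]>100)).astype(np.uint8);m2=mf*0;m2[115:225,195:305]=mf[115:225,195:305]
q=cv2.findNonZero(m2);P=np.array([onz(p,x[0],6,True)[:2] for x in q],np.float32); print('foot',cv2.minEnclosingCircle(P))
pl=[(320,290),(326,262),(352,234),(385,226),(412,236),(427,258)]
P=np.array([onz(p,x,12,True)[:2] for x in pl]);A=np.c_[2*P,np.ones(len(P))];s=np.linalg.lstsq(A,(P**2).sum(1),rcond=None)[0];print('plate',s[:2],np.sqrt(s[2]+s[:2]@s[:2]))
t=camera_params('top');h=cv2.imread('pics/top0.png')
```

```text
[ 207  155   67   65 3337] [239.71261612 187.21306563]
lid ((543.3654174804688, 312.1390380859375), 28.884382247924805) ((542.8955688476562, 312.1264953613281), (56.01530456542969, 56.1893196105957), 41.57753372192383)
foot ((543.093017578125, 311.475341796875), 49.240386962890625)
plate [446.17109426 122.19535963] 74.11077812969248
```

Lid at (543,312) with radius 28.9, and the foot agrees to within 1 mm. I'll align above it and level the tool.

```bash
python3 -m jog '{"xyz":[[0.22,0.9,-0.5],[0.22,0.85,-0.7],[0,0,-1],[0,0,-0.8],[0,0,0]],"angular":[[-0.07,-0.16,0],[0,0,0],[0,0,0],[0,0,0],[0,0,0]]}'
```

```text
time: 4.6
tool_pos: [543.3, 307.1, 153.8]
tcp_rot: [3.141, -0.004, -1.324]
contact_force: [-1.1, 0.0, 0.0]
grip_width: 91.9
```

```bash
python3 -m jog '{"xyz":[[0,0.27,-0.8],[0,0,-0.8],[0,0,-0.8],[0,0,-0.8],[0,0,-0.7],[0,0,0]],"angular":[[0,0.04,0],[0,0,0],[0,0,0],[0,0,0],[0,0,0],[0,0,0]]}'
```

```text
time: 5.2
tool_pos: [544.9, 310.7, 73.7]
tcp_rot: [3.14, -0.002, -1.327]
contact_force: [-0.4, -0.4, -0.8]
grip_width: 91.7
```

```bash
python3 -m jog '{"xyz":[[-0.08,0.07,0.05],[0,0,0],[0,0,0],[0,0,0],[0,0,0],[0,0,0],[0,0,0]],"angular":[[0,0,0],[0,0,0],[0,0,0],[0,0,0],[0,0,0],[0,0,0],[0,0,0]]}' 1
python3 - <<'E'
from h import *
cv2.imwrite('pics/w2.png',capture('wrist')[:,:,::-1]);o=bot.get_obs();print(o['tool_pos'],o['moment'],o['contact_force'],o['grip_width'])
E
```

```text
time: 5.9
tool_pos: [544.9, 313.0, 78.1]
tcp_rot: [-3.138, -0.001, -1.328]
contact_force: [0.2, 1.2, -0.6]
grip_width: 57.2
[544.86653749 312.9561173   78.08310917] [ 0.05653038  0.0124457  -0.05757753] [-0.11670811 -0.28865693 -0.16154067] 57.718483394695184
```

View pics/w2.png

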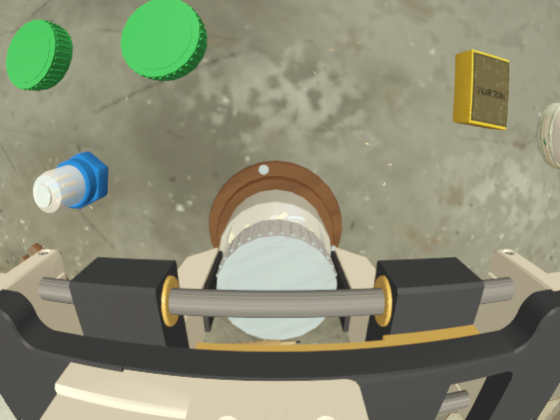

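The jaws are closed on the lid at 57.5 mm, matching the 58 mm lid. Now I'll twist anticlockwise.

```bash
python3 -m jog '{"xyz":[[0,0,0],[0,0,0],[0,0,0],[0,0,0],[0,0,0],[0,0,0]],"angular":[[0,0,0.6],[0,0,0.9],[0,0,0.9],[0,0,0.9],[0,0,0.9],[0,0,0.9]]}'
python3 -c "
from plant import bot
o=bot.get_obs();print(o['moment'],o['contact_force'])"
```

```text
time: 6.55
tool_pos: [544.9, 314.2, 78.3]
tcp_rot: [-3.136, 0.002, -0.78]
contact_force: [-1.2, -1.3, -0.5]
grip_width: 57.2
[-0.03602286 -0.05756171 -0.01127789] [-1.18204493 -1.32974373 -0.53427911]
```

```bash
python3 -m jog '{"xyz":[[-0.03,-0.05,0],[0,0,0],[0,0,0],[0,0,0],[0,0,0],[0,0,0],[0,0,0],[0,0,0],[0,0,0]],"angular":[[0,0,0.9],[0,0,0.9],[0,0,0.9],[0,0,0.9],[0,0,0.9],[0,0,0.9],[0,0,0.9],[0,0,0.9],[0,0,0]]}'
python3 - <<'E'
from h import *
i=capture('wrist')[:,:,::-1]
cv2.imwrite('pics/w3.png',np.hstack([cv2.imread('pics/w2.png')[200:345,190:360],i[200:345,190:360]]).repeat(2,0).repeat(2,1));o=bot.get_obs();print(o['tool_pos'],o['tcp_rot'],o['moment'],o['contact_force'],o['grip_width'])
E
```

```text
time: 7.45
tool_pos: [543.8, 314.3, 77.8]
tcp_rot: [-3.135, 0.004, 0.008]
contact_force: [-0.4, 0.2, -0.1]
grip_width: 57.7
[543.75742433 314.26362647  77.8161006 ] [-3.13456324  0.00430627  0.00497414] [0.07974285 0.06424561 0.0506728 ] [-0.80605757  0.95744545  0.21776975] 57.65410877116239
```

View pics/w3.png

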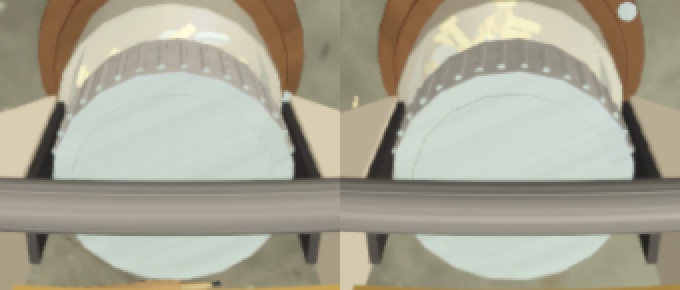

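The brush lines on the lid keep the same angle to the jaws before and after while the jar screws turned underneath, so the lid moved with the gripper through about 76°. I'll start lifting gently.

```bash
python3 -m jog '{"xyz":[[0,0,0.3],[0,0,0.4],[0,0,0.4],[0,0,0]],"angular":[[0,0,0],[0,0,0],[0,0,0],[0,0,0]]}'
```

```text
time: 7.9
tool_pos: [544.3, 314.2, 102.0]
tcp_rot: [-3.135, 0.003, -0.001]
contact_force: [0.3, 0.6, -0.7]
grip_width: 57.2
```

```bash
python3 -m jog '{"xyz":[[0,0,0.7],[0,0,0.8],[0,0,0.8],[0,0,0.6],[0,0,0]],"angular":[[0,0,0],[0,0,0],[0,0,0],[0,0,0],[0,0,0]]}'
python3 - <<'E'
from h import *
i=capture('wrist')[:,:,::-1];cv2.imwrite('pics/w4.png',i)
cv2.imwrite('pics/t4.png',capture('top')[:,:,::-1]); cv2.imwrite('pics/s4.png',capture('scene')[100:300,180:420,::-1].repeat(3,0).repeat(3,1))
E
```

```text
time: 8.4
tool_pos: [544.1, 313.3, 162.8]
tcp_rot: [-3.135, 0.003, -0.003]
contact_force: [-0.6, -0.1, -0.6]
grip_width: 57.4
```

View pics/w4.png

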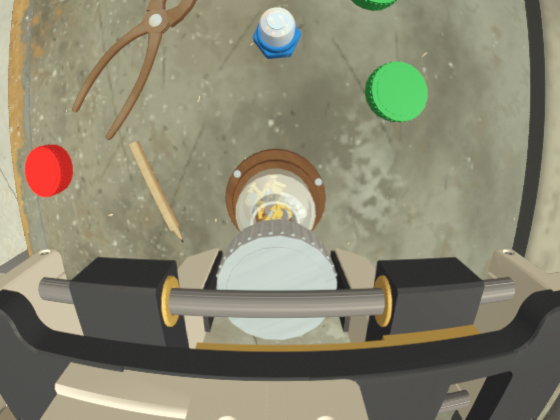

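View pics/s4.png

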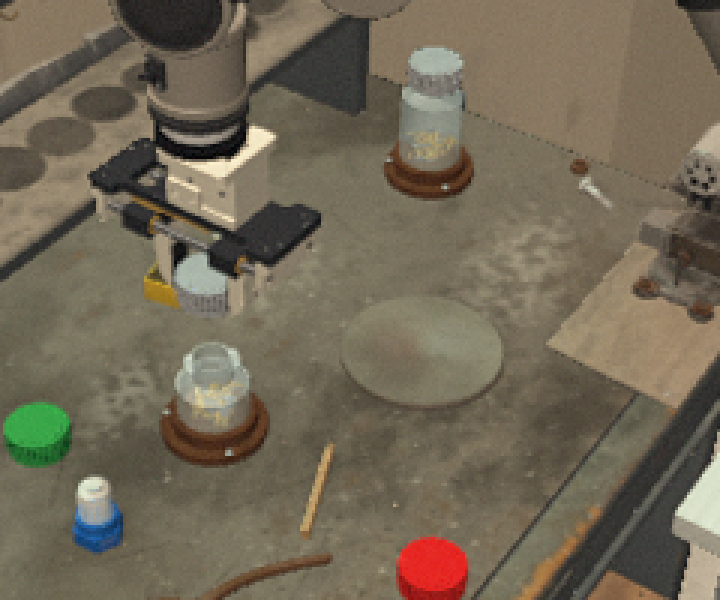

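The scene picture shows the lid held in the fingers with the short jar open, and the tall jar still closed at (433,70) in the crop. The plate is at (422,351) in the crop, which is full-image (320.7,217). Averaging the views puts the plate at about (441,119). Carrying the lid there.

```bash
python3 -m jog '{"xyz":[[-0.3,-0.5,0],[-0.52,-1,0],[-0.52,-1,0],[-0.52,-1,0],[-0.52,-1,0],[-0.52,-1,0],[-0.52,-1,0],[-0.52,-1,0],[-0.52,-1,0],[-0.4,-0.6,0]],"angular":[[0,0,0],[0,0,0],[0,0,0],[0,0,0],[0,0,0],[0,0,0],[0,0,0],[0,0,0],[0,0,0],[0,0,0]]}'
python3 -m jog '{"xyz":[[0,0,-0.4],[0,0,-0.8],[0,0,-0.8],[0,0,-0.8],[0,0,-0.8],[0,0,-0.6],[0,0,0]],"angular":[[0,0,0],[0,0,0],[0,0,0],[0,0,0],[0,0,0],[0,0,0],[0,0,0]]}'
python3 - <<'E'
from h import *
p=camera_params('wrist')
i=capture('wrist')[:,:,::-1];cv2.imwrite('pics/w5.png',i); print(p)
cv2.imwrite('pics/s5.png',capture('scene')[100:300,180:420,::-1].repeat(3,0).repeat(3,1))
E
```

```text
time: 9.55
tool_pos: [436.4, 124.5, 149.3]
tcp_rot: [3.141, 0.024, -0.001]
contact_force: [0.5, 0.1, -0.1]
grip_width: 57.6
time: 10.25
tool_pos: [434.7, 125.4, 56.6]
tcp_rot: [-3.142, 0.03, -0.004]
contact_force: [0.0, 0.1, -0.6]
grip_width: 57.6
{'fx': 325.19226210127806, 'fy': 325.19226210127806, 'cx': 276.17151138002635, 'cy': 213.42227115354083, 'rvec': array([-2.85305406e+00, -2.03548467e-03,  4.30457856e-02]), 'tvec': array([-432.32094735,  130.89745941,  275.27800831])}
```

View pics/w5.png

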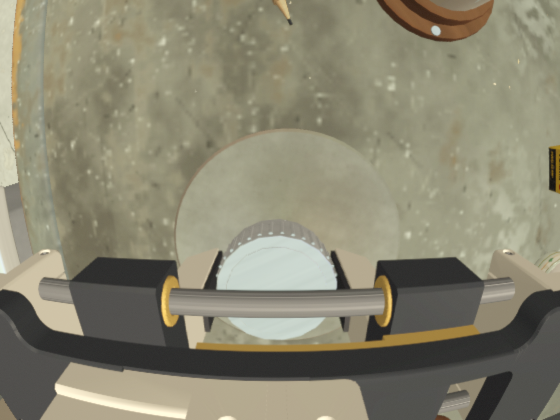

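View pics/s5.png

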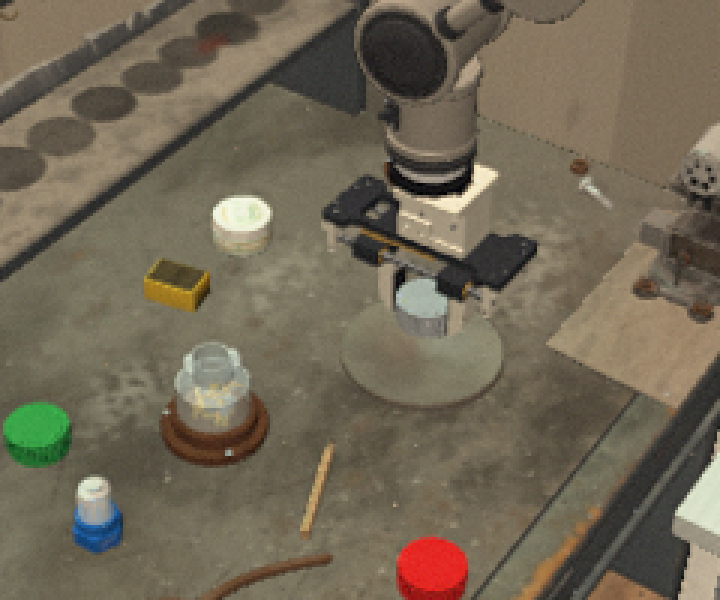

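Run:
```python
from h import *
p=camera_params('wrist')
i=cv2.imread('pics/w5.png');g=cv2.cvtColor(cv2.bilateralFilter(i,7,40,7),cv2.COLOR_BGR2GRAY)
P=[onz(p,x,12,True)[:2] for x in [(176,240),(288,129),(399,232)]]
P=np.array(P);A=np.c_[2*P,np.ones(3)];s=np.linalg.solve(A,(P**2).sum(1));print(s[:2],np.sqrt(s[2]+s[:2]@s[:2]))
```

```text
[441.96188787 118.86913419] 77.8447374975356
```

Three points on the plate's rim give its centre at (442,119) with radius 78 mm (80 mm given). I'll level the tool, centre it and keep descending.

```bash
python3 -m jog '{"xyz":[[0.35,-0.32,-0.2],[0,0,-0.4],[0,0,-0.4],[0,0,-0.3],[0,0,0]],"angular":[[0,-0.29,0],[0,0,0],[0,0,0],[0,0,0],[0,0,0]]}'
```

```text
time: 10.85
tool_pos: [444.2, 120.2, 31.9]
tcp_rot: [-3.14, -0.006, -0.003]
contact_force: [0.3, -1.5, -0.6]
grip_width: 57.6
```

```bash
python3 -m jog '{"xyz":[[0,0,-0.25],[0,0,-0.25],[0,0,-0.2],[0,0,0]],"angular":[[0,0.05,0],[0,0,0],[0,0,0],[0,0,0]]}'
```

```text
time: 11.25
tool_pos: [444.3, 120.4, 16.8]
tcp_rot: [-3.14, -0.0, -0.003]
contact_force: [0.4, 0.7, -0.3]
grip_width: 57.3
```

```bash
for k in 1; do python3 -m jog '{"xyz":[[0,0,-0.06],[0,0,-0.05],[0,0,0]],"angular":[[0,0,0],[0,0,0],[0,0,0]]}'; done
```

```text
time: 11.55
tool_pos: [444.4, 120.4, 14.5]
tcp_rot: [-3.14, -0.0, -0.003]
contact_force: [0.0, 0.2, -0.8]
grip_width: 57.2
```

```bash
python3 -m jog '{"xyz":[[0,0,-0.05],[0,0,0]],"angular":[[0,0,0],[0,0,0]]}'
```

```text
time: 11.75
tool_pos: [444.6, 120.4, 13.6]
tcp_rot: [-3.14, -0.001, -0.003]
contact_force: [1.2, -0.1, -1.5]
grip_width: 57.2
```

```bash
python3 -m jog '{"xyz":[[0,0,-0.05],[0,0,-0.03],[0,0,0]],"angular":[[0,0,0],[0,0,0],[0,0,0]]}'
```

```text
time: 12.05
tool_pos: [444.8, 120.4, 13.4]
tcp_rot: [-3.14, -0.002, -0.003]
contact_force: [0.7, 0.1, -1.0]
grip_width: 57.5
```

```bash
python3 -m jog '{"xyz":[[0,0,-0.12]],"angular":[[0,0,0]]}'
python3 - <<'E'
from h import *
cv2.imwrite('pics/s6.png',capture('scene')[160:260,270:390,::-1].repeat(6,0).repeat(6,1))
E
```

```text
time: 12.15
tool_pos: [445.0, 120.4, 12.7]
tcp_rot: [-3.14, -0.003, -0.003]
contact_force: [-9.3, -2.2, 41.5]
grip_width: 57.3
```

View pics/s6.png

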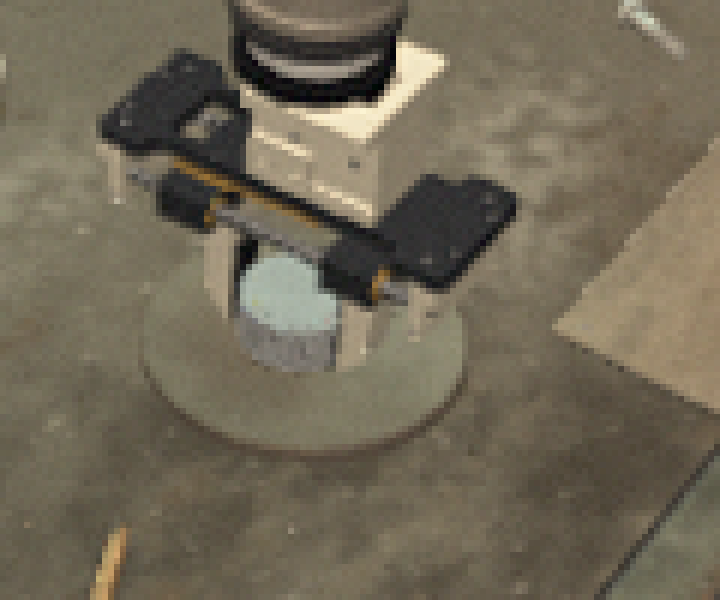

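The lid is down: 41 N of contact force, and the picture shows it flat on the plate. I'll ease up slightly and open.

```bash
python3 -m jog '{"xyz":[[0,0,0.03],[0,0,0]],"angular":[[0,0,0],[0,0,0]]}'; python3 -m jog '{"xyz":[[0,0,0.02],[0,0,0],[0,0,0],[0,0,0],[0,0,0],[0,0,0]],"angular":[[0,0,0],[0,0,0],[0,0,0],[0,0,0],[0,0,0],[0,0,0]]}' -1
```

```text
time: 12.4
tool_pos: [445.4, 120.5, 14.2]
tcp_rot: [-3.14, -0.005, -0.002]
contact_force: [-0.9, -0.6, -0.6]
grip_width: 57.6
time: 13.0
tool_pos: [445.3, 120.5, 13.7]
tcp_rot: [-3.14, -0.004, -0.003]
contact_force: [-0.5, 0.5, 0.0]
grip_width: 91.1
```

Open at 91 mm; withdrawing straight up.

```bash
python3 -m jog '{"xyz":[[0,0,0.3],[0,0,0.5],[0,0,0.9],[0,0,0.9],[0,0,0.9],[0,0,0.9],[0,0,0.9],[0,0,0.9],[0,0,0.9],[0,0,0]],"angular":[[0,0,0],[0,0,0],[0,0,0],[0,0,0],[0,0,0],[0,0,0],[0,0,0],[0,0,0],[0,0,0],[0,0,0]]}'
python3 - <<'E'
from h import *
p=camera_params('wrist');i=capture('wrist')[:,:,::-1].copy();cv2.imwrite('pics/w7.png',i)
print(proj(p,(442,119,12),True))
h=cv2.cvtColor(i,cv2.COLOR_BGR2HSV)
m=((h[...,0]>45)&(h[...,0]<100)&(h[...,1]<30)&(h[...,2]>180)).astype(np.uint8)
n,l,st,ce=cv2.connectedComponentsWithStats(m,connectivity=4)
for k in range(1,n):
    if st[k,4]>300: print(st[k],ce[k],onz(p,ce[k],38,True))
cv2.imwrite('pics/s7.png',capture('scene')[100:300,180:420,::-1].repeat(3,0).repeat(3,1))
E
```

```text
time: 14.0
tool_pos: [444.6, 120.4, 168.3]
tcp_rot: [-3.14, -0.008, -0.002]
contact_force: [-0.5, 0.4, 0.0]
grip_width: 91.8
[272.38281089 199.76267062]
[   0  171   50   87 2920] [ 23.45582192 209.72328767] [154.37089002 118.18111452  38.        ]
[ 245  176   63   60 2907] [275.98486412 205.35672515] [445.37248842 120.19542295  38.        ]
```

View pics/w7.png

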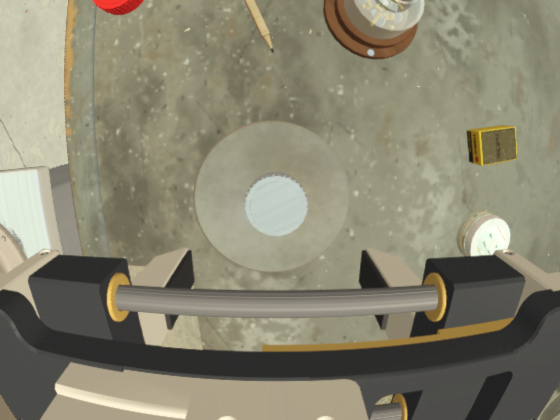

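View pics/s7.png

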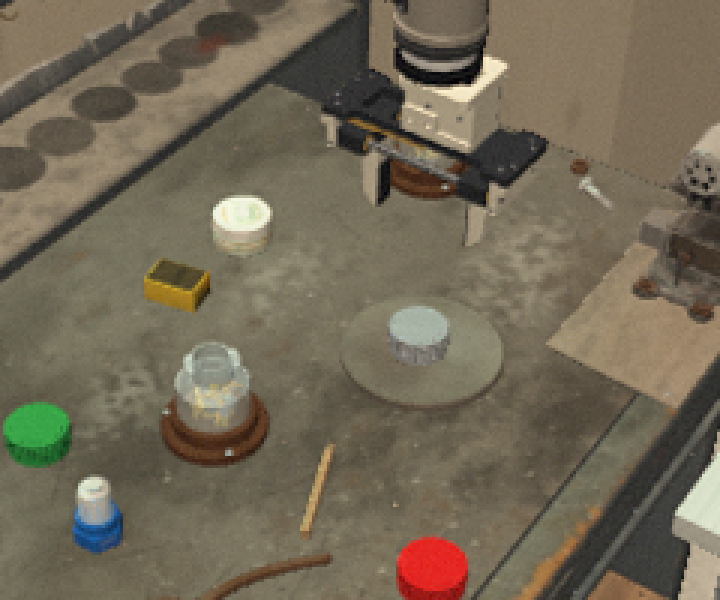

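The lid lies flat and right way up on the plate at (445,120), about 3–4 mm from the plate's centre. The gripper is well clear, so I'm handing in.

```bash
python3 -c "
from plant import bot
print(bot.close_job(), bot.get_obs()['time'])"
```

```text
the job is handed in; nothing more can be done
the job is handed in; nothing more can be done
```

The short jar's lid is off and lying right way up on the plate, and I handed the job in at about 14 s of the 42 s allowed; no verdict was reported. I gripped the lid, turned it about 76° anticlockwise, lifted it clear, set it down, opened the jaws and withdrew.

- **Last checks:** the lid's centre is about 3–4 mm from the plate's centre, and it looks level. The robot is about 150 mm above it and touching nothing.
- **Tall jar:** I never went near it. It was visibly closed after the lift, but the gripper hid its lid in the final picture, so I could not check it again at the end.
- **Disagreements:** the plate's position differed by up to about 10 mm between camera views, so I used a close wrist-camera fit instead. My last downward step pressed with a brief 41 N at the wrist sensor, through the fingers and lid. The 40 N limit is for the arm and gripper body, and I eased off before opening the jaws.

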